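# Unlock the strongbox on the blending table

## Task

Take the red-handled key out of its wooden stand and unlock the blue strongbox: feel for the slot in the floating brass lock plate with light pressure, push the key fully home until its collar rests on the brass, and turn it a quarter turn clockwise (seen from above), so that the lid springs ajar. Leave the key standing in the lock, turned, and let go of it; never force the key or the box, and leave the jars and bottles where they are.

Things in the scene. Friction and masses are not known exactly. Their poses are not given: they have to be found in the camera images.
- key_bow (a point): Centre of the red flat handle (bow) of the loose steel key, which stands upright, tip down, in the wooden stand; z points up along the key. Bow 8 mm thick along x (grasp across this), 28 mm wide along y, 26 mm high. Below it a 6 mm thick neck, 14 mm long, runs down to the collar. Whole key 59 mm long, about 40 g; it works the same turned by half a turn.
- key_tip (a point): Centre of the lower end of the key's bit, 46 mm below key_bow, 16 mm below the collar; axes as key_bow. The bit is a flat steel bar 16 mm long (y), 5 mm thick (x), 8 mm high.
- stand_top (a point): Centre of the top face of the fixed wooden key stand (46 x 46 mm, 40 mm high, with a 56 mm foot), at the mouth of its slot (18.4 mm along y, 7 mm along x, 30 mm deep). The key's collar rests on this face, the key's tip is 16 mm below it; lift straight up.
- key_collar (a point): Centre of the underside of the key's round collar (18 mm across, 3 mm thick), 30 mm below key_bow; axes as key_bow. Below it a round shaft 5 mm thick and 8 mm long, then the bit.
- window_front (a point): Middle of the window's edge nearest the robot, on the deck's top. The plate under the window is 5 mm thick and does not shift sideways, but sinks on a spring when pressed: about 3 N starts it, 1.2 N more per mm, solid after 5 mm. A key pressed 2 to 3 mm into it beside the slot can slide over it; at the slot the plate springs back up round the bit and the push back vanishes.
- strongbox: Fixed blue steel box, 190 mm (x) by 130 mm (y) by 70 mm high; origin at the centre of its underside, x points from the lock towards the lid's hinge. The front 80 mm are the lock deck, the rear 110 mm the lid, both flush at 70 mm height.
- keyhole (a point): Centre of the square 44 mm window in the deck, at the level of the brass plate's face (67 mm up, 3 mm below the deck); axes as the box. The plate FLOATS: the key slot in it, 18.4 mm along y and 7 mm along x, parallel to the box, lies up to 4 mm off this point in x and in y, which is not measured: find it by feel or camera. Fully home, the collar lies on the plate, the tip 16 mm below its face.
- lock (a joint): Turn of the hidden lock cam: 0 locked, grows clockwise seen from above to a hard stop at 1.5; friction about 0.04 N m; stays where it is left. Turns only with the bit wholly below the plate; bit centred in the slot, or side loads build up. The key has about 0.2 rad of play in the cam, so a quarter turn of the key brings it to about 1.37. It carries the bolt, which frees the lid somewhere from 0.5 to 0.85. More than 25 N between key and box counts as forcing.
- lid (a joint): Opening angle of the strongbox lid, 0 shut; a weak spring lifts it by itself to 0.35 once the bolt is drawn.
- lid_edge (a point): Middle of the lid's front edge, top face; 43 mm behind the keyhole point. It rises about 40 mm as the lid springs up.
- powder_jar: Bystander, loose: clear jar of white powder with a tan lid, 102 x 102 x 143 mm; origin at the centre of its underside.
- black_flask: Bystander, loose: small black stoppered flask, 66 x 85 x 97 mm; origin at the centre of its underside.
- resin_jar: Bystander, loose: low dark brown jar with a tan lid, 54 x 54 x 32 mm; origin at the centre of its underside.
Things that resemble listed ones, but are neither listed nor needed, are in the scene too. Several things have the shape of the strongbox; the one meant has the colours described above.

How it is judged:
By the outcome, as a careful person would: the job done as asked, in the order asked, and still so for the second after the job is handed in, with the robot touching nothing.
It also fails if it takes over 72 s, if anything falls off the work surface, if the arm or the gripper's body presses on something with over 40 N, if the wrist force passes 120 N, or if a joint passes its speed limit or range.

## Robot

A 7-joint arm with a two-finger parallel gripper is mounted at the origin on a cart in front of the work surface, level with it; the furniture and walls round the work are solid. World frame = base frame: x ahead of the robot, y to its left, z up, the work surface at z = 0. Lengths are in m, angles in rad, forces in N, time in s.
With the tool pointing down it reaches from about 0.425 to 0.925 m from the base axis. Payload 6.8 kg.
Tool frame: the origin (TCP) lies midway between the tips of the shut fingers; the grasp point (between the pads) lies 19 mm behind it (manip.tcp_to_grasp is the distance from the TCP to the grasp point, in m); z points along the fingers, y is the direction in which the jaws open and shut (so a half turn about z gives the same grasp; the last joint's range is limited). The gripper opens to 88 mm and grips with 3 to 60 N. Pads are 20 mm wide; open, the fingers measure 115 mm over their backs; the gripper's body (75 mm by 178 mm) begins 61 mm behind the grasp point.
Start: joints at [1.017, 0.477, 0.022, 1.555, -0.011, 1.109, -0.083], TCP at [0.291, -0.609, 0.223] pointing down, gripper open.
Joint ranges: [-2.96, 2.96], [-0.34, 2.1], [-1.41, 1.46], [0.24, 2.44], [-1.37, 4.51], [0.17, 1.92], [-2.96, 2.96]. Speed limits (rad/s): [2.39, 2.39, 3.14, 3.14, 3.14, 3.14, 3.14].

## Interface

Orientations are given as [roll, pitch, yaw] about the fixed x, y, z axes, in that order (R = Rz(yaw) Ry(pitch) Rx(roll)).
In Python, from bench import manip gives the robot as it stands. The module is installed in compiled form; this text tells all that it offers.
- The arm moves only by the shell command python3 -m creep 'ROWS' [FORCE]. ROWS is JSON, one flat list of numbers, 5 for each row, row after row: the opening, from 0 (shut) to 1 (fully open), then the shift along the tool's x, y, z in mm, then the turn about the tool's z in degrees. A call has 1 to 12 rows; each row is the pose to reach, as a shift and turn from the pose measured when the call began, along the tool's axes at that moment; what a row does not reach only later rows make up. A row lasts 1/8 s, in which the tool goes at most 62.5 mm and 10.7 degrees, less where a joint would pass 70% of its speed; a pose out of reach is approached as far as the arm can. A call with a gripper value outside its range is refused whole. The fingers move at their own pace and stop on an object; FORCE is the grip in N (left out, the last holds). Time passes only in rows, so rows that repeat a pose let the fingers close. It gives the time, the measured TCP pose, the force and the opening at its end, in the units of the state.
- manip.get_state(): the state, without advancing time (a new reading comes with each control period).
- manip.camera(name): name is "scene" or "top" or "wrist"; returns a dict with "color" (480x640x3 uint8, red, green, blue), "intrinsics" (3x3 intrinsics, pixels), "R" (3x3) and "t" (3): a world point X has camera coordinates R X + t; the wrist camera has in their place "mount" (4x4, takes a point from camera to tool coordinates, whose origin is the TCP and whose axes are the flange's). Camera axes: x right, y down, z forward; pixel columns grow to the right and rows downward; lengths in m; the calibration is good to about 2 mm. A picture is of the moment at which its call begins: read the wrist's pose just before it. There is no depth.
- manip.finish_job(): hands the job in, once; it reports no verdict.
The state is a dict: "time_s": time; "joints": joint angles; "joint_velocities": joint speeds; "tau": joint torques, N m; "tcp_pos": TCP position; "eef_rot": TCP orientation; "force": force on the tool from outside, world axes, zero at the start; "torque": the same for the moment, N m; "finger_gap": opening from 0.0 (shut) to 1.0 (fully open).
Only numpy, scipy, OpenCV 4.12 (cv2) and the standard library are available. Lean on these libraries where they do the work, as an engineer would, in place of code of your own. Each camera call takes 0.05 s, during which the arm holds its last target.

## Working session

There is one attempt and no reset: what is moved stays moved. The work goes in short steps, Python scripts to look and compute and a shell command to move; the robot and the scene stay as the last step left them, time stands still between calls to the robot, and variables do not carry over. Pictures are saved under pics/ and viewed, and the job is handed in when it is done.

```bash
mkdir -p pics; python3 - <<'E'
from bench import manip
import cv2
s=manip.get_state(); print({k:s[k] for k in s}); print(manip.tcp_to_grasp)
for n in("scene","top","wrist"):
    c=manip.camera(n); cv2.imwrite(f"pics/{n}0.png",c["color"][:,:,::-1]); print(n,c["intrinsics"].tolist(),{k:c[k].tolist() for k in c if k in("R","t","mount")})
E
```

```text
{'time_s': 0.0, 'joints': array([ 1.01690781,  0.47772834,  0.02236783,  1.55643544, -0.01145733,
        1.10929974, -0.08309579]), 'joint_velocities': array([ 5.48741552e-04, -2.70654793e-03, -4.62171960e-04,  5.91562895e-05,
       -2.67963972e-04, -3.38719671e-04, -5.48500294e-04]), 'tau': array([-2.59363942e-04, -5.82846701e+01,  1.53467260e+00, -2.72613591e+01,
       -5.43085823e-02,  1.70282170e-02,  1.74285933e-04]), 'tcp_pos': array([ 0.29074278, -0.60851703,  0.22173717]), 'eef_rot': array([-3.13985912e+00,  1.77923274e-04,  4.45808720e-01]), 'force': array([-0.22807866,  0.01542572, -0.31102725]), 'torque': array([0.00048387, 0.02871173, 0.02490827]), 'finger_gap': 1.0025771125797223}
0.0187
scene [[538.9107517583653, 0.0, 331.5755041201969], [0.0, 538.9107517583653, 244.86779700685216], [0.0, 0.0, 1.0]] {'R': [[-0.8594965720358219, -0.5107026535524953, -0.021176456575908893], [-0.30605556213196805, 0.5473798112510512, -0.778912918831655], [0.40938445933713274, -0.6629918113289207, -0.6267744590871903]], 't': [0.470937905655943, 0.3001267357522981, 1.0065673860707411]}
top [[507.9343736965795, 0.0, 325.697672737026], [0.0, 507.9343736965795, 244.67672844261952], [0.0, 0.0, 1.0]] {'R': [[-0.013048181837152902, -0.9992828751268665, -0.03554546987912591], [-0.9836617899822363, 0.01921135504897945, -0.17899834291446637], [0.1795528553927434, 0.03262911760016364, -0.9832070548999063]], 't': [-0.041967057232968785, 0.5901655198366198, 1.1865600190605161]}
wrist [[340.2579261929382, 0.0, 316.38859538319235], [0.0, 340.2579261929382, 238.1918415777539], [0.0, 0.0, 1.0]] {'mount': [[-0.0015996750387093004, -0.9675070896204476, -0.25283882726737167, 0.06880975497573191], [0.9999977783933748, -0.0012006299853446008, -0.0017325403173365608, 0.0002538910221897561], [0.0013726791625995735, -0.25284103706045746, 0.9675068608181068, -0.16222875692579622], [0.0, 0.0, 0.0, 1.0]]}
```

View pics/scene0.png

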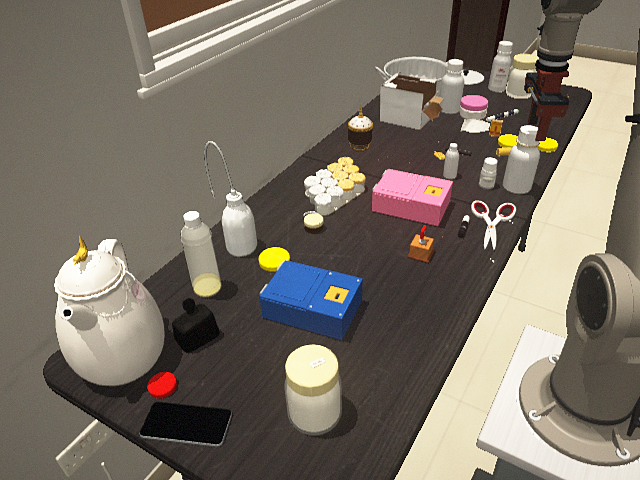

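View pics/top0.png

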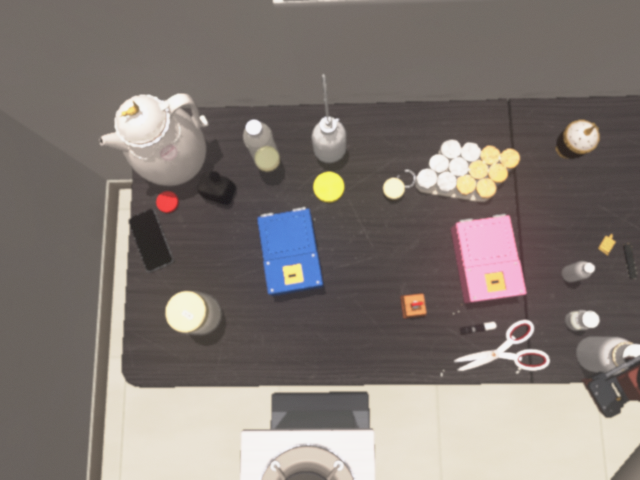

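View pics/wrist0.png

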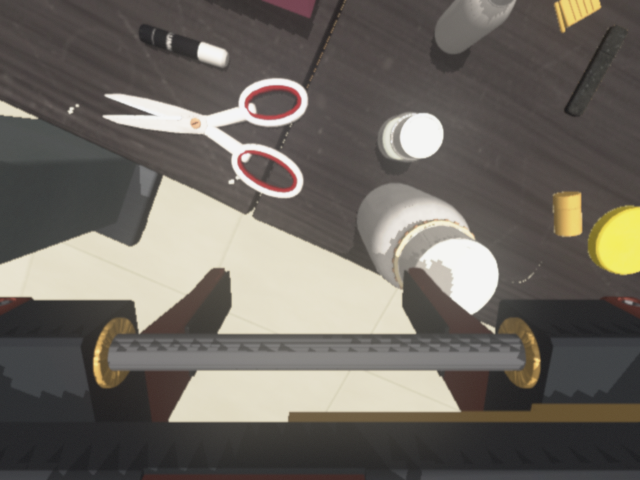

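The scene camera shows two strongbox shapes: blue at (312,297) and pink at (412,196). The top camera shows them at (290,250) and (488,258). The blue one fits the description. The red key in its stand is at scene (421,242) and top (414,305). I'll enlarge both to confirm.

```bash
python3 - <<'E'
import cv2,numpy as np
s=cv2.imread("pics/scene0.png");t=cv2.imread("pics/top0.png")
a=cv2.resize(s[215:275,385:465],(400,300),interpolation=2);b=cv2.resize(t[280:328,382:446],(400,300),interpolation=2)
c=cv2.resize(s[255:342,254:370],(400,300),interpolation=2);d=cv2.resize(t[200:302,245:335],(400,300),interpolation=2)
cv2.imwrite("pics/crop0.png",np.vstack([np.hstack([a,b]),np.hstack([c,d])]))
cv2.imwrite("pics/crop1.png",cv2.resize(s[80:170,400:520],(800,600),interpolation=2))
E
```

```text
(no output)
```

View pics/crop0.png

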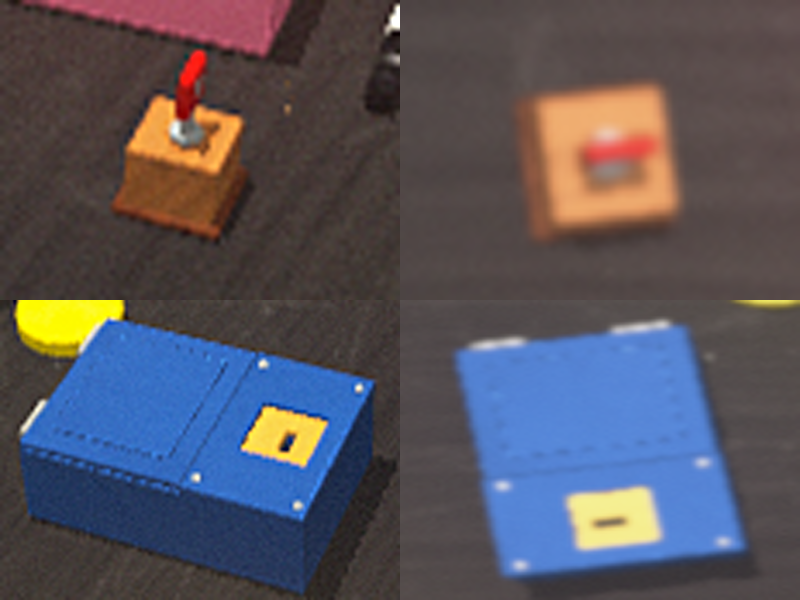

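The crops confirm it: red bow on a steel collar in the wooden stand, and the blue box with the brass plate, its slot visible off-centre. Next I'll triangulate roughly, then look with the wrist camera from close up.

```bash
cat > h.py <<'E'
import numpy as np,cv2
from scipy.spatial.transform import Rotation as Ro
from bench import manip
def ray(K,Rwc,o,uv):
    d=Rwc@np.linalg.inv(K)@np.array([uv[0],uv[1],1.0]); return o,d/np.linalg.norm(d)
CAL={}
def fixed(n,uv):
    c=CAL.setdefault(n,manip.camera(n)); R=c["R"];return ray(c["intrinsics"],R.T,-R.T@c["t"],uv)
def wcam(fn):
    s=manip.get_state(); c=manip.camera("wrist"); cv2.imwrite("pics/"+fn+".png",c["color"][:,:,::-1])
    T=np.eye(4);T[:3,:3]=Ro.from_euler("xyz",s["eef_rot"]).as_matrix();T[:3,3]=s["tcp_pos"]
    M=T@c["mount"]; np.savez("pics/"+fn,M=M,K=c["intrinsics"],tcp=s["tcp_pos"],rot=s["eef_rot"]); return s
def wray(fn,uv):
    d=np.load("pics/"+fn+".npz"); return ray(d["K"],d["M"][:3,:3],d["M"][:3,3],uv)
def tri(*rs):
    A=np.zeros((3,3));b=np.zeros(3)
    for o,d in rs:
        P=np.eye(3)-np.outer(d,d);A+=P;b+=P@o
    X=np.linalg.solve(A,b);return X,[round(1000*np.linalg.norm((np.eye(3)-np.outer(d,d))@(X-o)),1) for o,d in rs]
def plane(r,z): return r[0]+r[1]*(z-r[0][2])/r[1][2]
E
python3 - <<'E'
from h import *
np.set_printoptions(precision=4,suppress=True)
s=cv2.imread("pics/scene0.png");t=cv2.imread("pics/top0.png")
def red(im,x0,y0,x1,y1):
    h=cv2.cvtColor(im[y0:y1,x0:x1],cv2.COLOR_BGR2HSV)
    m=cv2.inRange(h,(0,190,110),(5,255,255))|cv2.inRange(h,(174,190,110),(180,255,255))
    M=cv2.moments(m,True);return M["m10"]/M["m00"]+x0,M["m01"]/M["m00"]+y0,M["m00"]
a=red(s,405,220,440,265);b=red(t,400,290,432,322);print(a,b)
print("bow",tri(fixed("scene",a[:2]),fixed("top",b[:2])))
S=lambda x,y:(254+x*116/400,255+(y-300)*87/300); T=lambda x,y:(245+(x-400)*90/400,200+(y-300)*102/300)
for nm,p,q in (("rivet",(263,364),(503,486)),("r2",(359,388),(702,463)),("r3",(297,505),(722,541)),("r4",(195,478),(520,566))):
    pass
for q in ((503,486),(702,463),(722,541),(520,566)): print(plane(fixed("top",T(*q)),.07))
for p in ((263,364),(359,388),(297,505),(195,478)): print("s",plane(fixed("scene",S(*p)),.07))
E
```

```text
Traceback (most recent call last):
ZeroDivisionError: float division by zero
```

```bash
python3 - <<'E'
from h import *
np.set_printoptions(precision=4,suppress=True)
s=cv2.imread("pics/scene0.png");t=cv2.imread("pics/top0.png")
def red(im,x0,y0,x1,y1,S):
    h=cv2.cvtColor(im[y0:y1,x0:x1],cv2.COLOR_BGR2HSV)
    m=cv2.inRange(h,(0,S,90),(6,255,255))|cv2.inRange(h,(172,S,90),(180,255,255))
    M=cv2.moments(m,True);return M["m10"]/M["m00"]+x0,M["m01"]/M["m00"]+y0,M["m00"]
a=red(s,405,220,440,265,190);b=red(t,400,290,432,322,150);print(a,b)
print("bow",tri(fixed("scene",a[:2]),fixed("top",b[:2])))
S=lambda x,y:(254+x*116/400,255+(y-300)*87/300); T=lambda x,y:(245+(x-400)*90/400,200+(y-300)*102/300)
for q in ((503,486),(702,463),(722,541),(520,566)): print(plane(fixed("top",T(*q)),.07))
for p in ((263,364),(359,388),(297,505),(195,478)): print("s",plane(fixed("scene",S(*p)),.07))
E
```

```text
(422.42857142857144, 231.57142857142858, 49.0) (417.32142857142856, 303.5, 28.0)
bow (array([ 0.4433, -0.265 ,  0.0667]), [np.float64(1.0), np.float64(1.0)])
[0.5437 0.0865 0.07  ]
[ 0.5606 -0.0212  0.07  ]
[ 0.4967 -0.0314  0.07  ]
[0.4783 0.0769 0.07  ]
s [ 0.5604 -0.0182  0.07  ]
s [ 0.4953 -0.0286  0.07  ]
s [0.4784 0.0797 0.07  ]
s [0.5434 0.0907 0.07  ]
```

```bash
python3 -m creep '[1,32,-27,0,-8, 1,64,-54,0,-16, 1,95,-81,0,-24, 1,127,-108,0,-32, 1,158,-135,0,-40, 1,190,-163,5,-48, 1,222,-190,10,-56, 1,254,-217,15,-64, 1,285,-244,20,-72, 1,285,-244,20,-72, 1,285,-244,20,-72]' 
python3 - <<'E'
from h import *
s=wcam("w1");print(s["time_s"],s["tcp_pos"],s["eef_rot"],s["force"],s["joints"])
E
```

```text
time_s: 2.02
tcp_pos: [0.4428, -0.2668, 0.2028]
eef_rot: [-3.142, 0.001, 1.701]
force: [-0.5, -1.3, 1.1]
finger_gap: 0.998
2.025 [ 0.44278137 -0.26675919  0.20282089] [-3.14153795e+00  6.58601469e-04  1.70095097e+00] [-0.49819571 -1.2860341   1.06977915] [ 0.73602068  0.26442523 -0.3697733   1.93120059  0.11581163  0.96596903
  0.44214058]
```

View pics/w1.png

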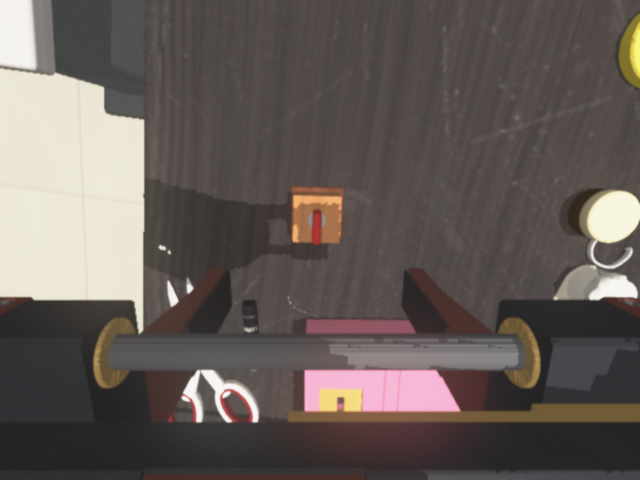

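The stand is at (317,215), with the bow seen edge-on as a vertical red bar at (317,227). The jaws are already nearly aligned with it. I'll descend for a second view.

```bash
python3 -m creep '[1,0,0,25,0, 1,0,0,50,0, 1,0,0,70,0, 1,0,0,70,0]' 
cat > m.py <<'E'
from h import *
np.set_printoptions(precision=4,suppress=True)
def bow(fn,roi=(270,150,370,300)):
    im=cv2.imread(f"pics/{fn}.png");x0,y0,x1,y1=roi
    h=cv2.cvtColor(im[y0:y1,x0:x1],cv2.COLOR_BGR2HSV)
    m=cv2.inRange(h,(0,190,80),(5,255,255))|cv2.inRange(h,(174,190,80),(180,255,255))
    o=cv2.inRange(h,(6,80,60),(22,255,255))|m
    f=lambda m:max(cv2.findContours(m,0,1)[0],key=cv2.contourArea)+np.array([x0,y0])
    return f(m),f(o)
E
python3 - <<'E'
from m import *
s=wcam("w2");print(s["tcp_pos"],s["eef_rot"],s["force"])
for f in("w1","w2"):
    b,o=bow(f,(240,100,400,330));print(f,cv2.boundingRect(b),cv2.minAreaRect(b),cv2.boundingRect(o),cv2.minAreaRect(o))
im=cv2.imread("pics/w2.png");cv2.imwrite("pics/w2c.png",cv2.resize(im[60:300,180:500],(800,600)))
E
```

```text
time_s: 2.58
tcp_pos: [0.441, -0.2681, 0.1317]
eef_rot: [-3.139, -0.001, 1.697]
force: [0.3, -0.5, -0.2]
finger_gap: 0.997
[ 0.441  -0.2681  0.1317] [-3.1389 -0.0007  1.6973] [ 0.3166 -0.4753 -0.2111]Traceback (most recent call last):
  File "<stdin>", line 4, in <module>
  File "m.py", line 9, in bow
    return f(m),f(o)
           ~^^^
  File "m.py", line 8, in <lambda>
    f=lambda m:max(cv2.findContours(m,0,1)[0],key=cv2.contourArea)+np.array([x0,y0])
               ~~~^^^^^^^^^^^^^^^^^^^^^^^^^^^^^^^^^^^^^^^^^^^^^^^^
ValueError: max() iterable argument is empty
```

```bash
python3 - <<'E'
from m import *
for f in("w1","w2"):
    im=cv2.imread(f"pics/{f}.png")
    print([ (v,cv2.cvtColor(im[v:v+1,317:318],cv2.COLOR_BGR2HSV)[0,0].tolist()) for v in range(170,290,10)])
cv2.imwrite("pics/w2c.png",cv2.resize(im[60:300,180:500],(800,600)))
E
```

```text
[(170, [8, 38, 81]), (180, [5, 41, 80]), (190, [10, 136, 163]), (200, [14, 135, 234]), (210, [3, 172, 120]), (220, [1, 182, 172]), (230, [1, 181, 172]), (240, [1, 183, 169]), (250, [9, 50, 66]), (260, [9, 40, 83]), (270, [5, 33, 85]), (280, [8, 34, 89])]
[(170, [10, 37, 83]), (180, [9, 40, 83]), (190, [6, 42, 84]), (200, [10, 137, 151]), (210, [14, 133, 236]), (220, [13, 140, 166]), (230, [3, 170, 126]), (240, [2, 180, 173]), (250, [1, 180, 171]), (260, [1, 185, 236]), (270, [1, 184, 220]), (280, [6, 42, 92])]
```

View pics/w2c.png

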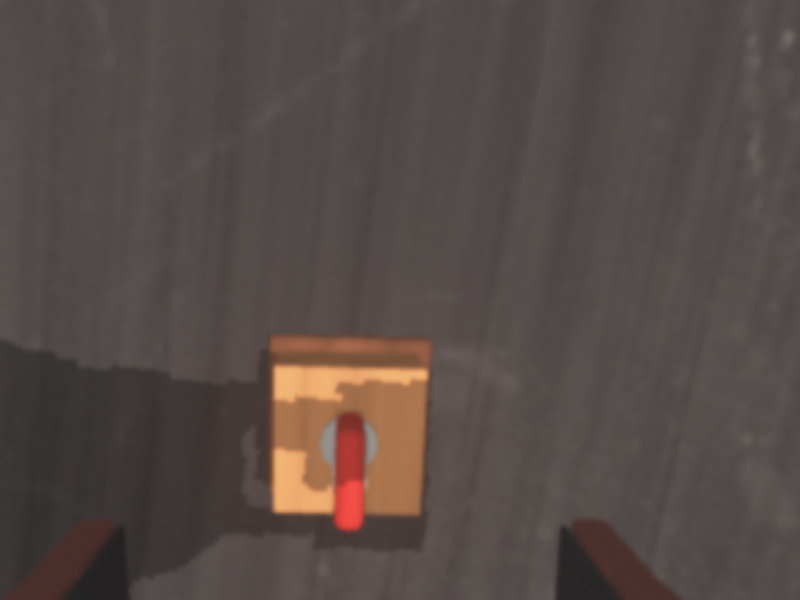

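```bash
sed -i 's/(0,190,80),(5,255,255)/(0,150,80),(5,255,255)/;s/(174,190,80)/(174,150,80)/' m.py; python3 - <<'E'
from m import *
B={}
for f in("w1","w2"):
    b,o=bow(f,(240,100,400,330));print(f,cv2.boundingRect(b),cv2.minAreaRect(b),cv2.boundingRect(o),cv2.minAreaRect(o));B[f]=b[:,0]
lo={f:(B[f][B[f][:,1]>B[f][:,1].max()-3][:,0].mean()+.0,B[f][:,1].max()+.5) for f in B}
hi={f:(B[f][B[f][:,1]<B[f][:,1].min()+3][:,0].mean(),B[f][:,1].min()-.5) for f in B}
print(lo,hi)
X,e=tri(*[wray(f,lo[f]) for f in B]);print("top far end",X,e)
X,e=tri(*[wray(f,hi[f]) for f in B]);print("upper-row end",X,e)
for f in B:
  print(plane(wray(f,lo[f]),.083),plane(wray(f,hi[f]),.083),plane(wray(f,hi[f]),.057))
# collar centre in w2 crop
print("collar",plane(wray("w2",(180+349*.4,60+442*.4)),.043))
C=[(273,365),(430,370),(420,516),(273,514)]
for c in C: print(plane(wray("w2",(180+c[0]*.4,60+c[1]*.4)),.04))
E
```

```text
w1 (312, 210, 9, 35) ((316.0, 227.0), (34.0, 8.0), 90.0) (290, 186, 54, 59) ((316.5, 215.0), (58.0, 53.0), 90.0)
w2 (313, 225, 13, 47) ((319.0, 248.0), (46.0, 12.0), 90.0) (286, 193, 67, 79) ((318.45428466796875, 232.3260040283203), (65.4438705444336, 77.47120666503906), 1.9749339818954468)
{'w1': (np.float64(316.1111111111111), np.float64(244.5)), 'w2': (np.float64(318.9230769230769), np.float64(271.5))} {'w1': (np.float64(316.77777777777777), np.float64(209.5)), 'w2': (np.float64(319.8888888888889), np.float64(224.5))}
top far end [ 0.4439 -0.2786  0.0778] [np.float64(0.0), np.float64(0.0)]
upper-row end [ 0.4412 -0.2527  0.0486] [np.float64(0.1), np.float64(0.1)]
[ 0.4437 -0.2771  0.083 ] [ 0.4404 -0.2469  0.083 ] [ 0.4409 -0.2513  0.057 ]
[ 0.4436 -0.2767  0.083 ] [ 0.4402 -0.2453  0.083 ] [ 0.4411 -0.2509  0.057 ]
collar [ 0.4425 -0.2634  0.043 ]
[ 0.4169 -0.2433  0.04  ]
[ 0.464  -0.2389  0.04  ]
[ 0.4679 -0.2852  0.04  ]
[ 0.4219 -0.2904  0.04  ]
```

Measured:
- **Key:** axis about (0.4424, -0.264), yaw about 6°.
- **Bow top:** about 0.078 by two views, against 0.083 from the text.

Now I'll descend around the bow and grip it.

```bash
python3 -m creep '[1,4,2,20,-0, 1,4,2,40,1, 0.5,4,2,60,1, 0.4,4,2,80,1, 0.4,4,2,80,1]'; python3 - <<'E'
from h import *
s=wcam("w3");print(s["tcp_pos"],s["eef_rot"],s["force"],s["finger_gap"])
E
```

```text
time_s: 3.25
tcp_pos: [0.443, -0.2645, 0.0526]
eef_rot: [-3.14, 0.0, 1.679]
force: [-0.1, 0.1, 0.1]
finger_gap: 0.698
[ 0.44299036 -0.26448492  0.05264277] [-3.13959035e+00  7.41414751e-05  1.67929340e+00] [-0.05746864  0.1264873   0.07216134] 0.6983478706674785
```

View pics/w3.png

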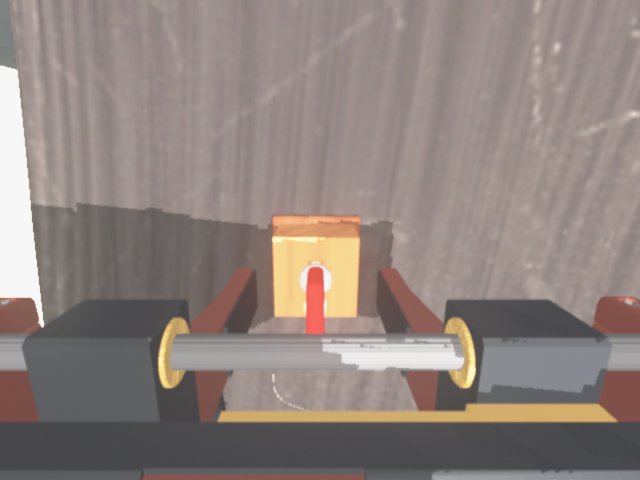

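The bow at column 316 is centred between the fingers at 255 and 378. Closing the gripper.

```bash
python3 -m creep '[0,0,0,0,0, 0,0,0,0,0, 0,0,0,0,0, 0,0,0,0,0, 0,0,0,0,0, 0,0,0,0,0, 0,0,0,0,0, 0,0,0,0,0, 0,0,0,0,0, 0,0,0,0,0]' 40
```

```text
time_s: 4.55
tcp_pos: [0.4436, -0.2646, 0.0534]
eef_rot: [-3.141, 0.001, 1.679]
force: [-0.9, -0.2, 2.2]
finger_gap: 0.088
```

```bash
python3 -m creep '[0,0,0,-8,0, 0,0,0,-20,0, 0,0,0,-40,0, 0,0,0,-65,0, 0,0,0,-90,0, 0,0,0,-90,0]'; python3 - <<'E'
from h import *
s=wcam("w4");print(s["tcp_pos"],s["eef_rot"],s["force"],s["torque"],s["finger_gap"])
E
```

```text
time_s: 5.3
tcp_pos: [0.4451, -0.2652, 0.1457]
eef_rot: [3.139, 0.004, 1.679]
force: [0.3, -1.0, -0.5]
finger_gap: 0.087
[ 0.44509564 -0.265222    0.14574961] [3.13859914 0.00357693 1.67931591] [ 0.25528857 -1.01993057 -0.54693409] [-0.00726116 -0.08831618  0.02189136] 0.08696162937826131
```

View pics/w4.png

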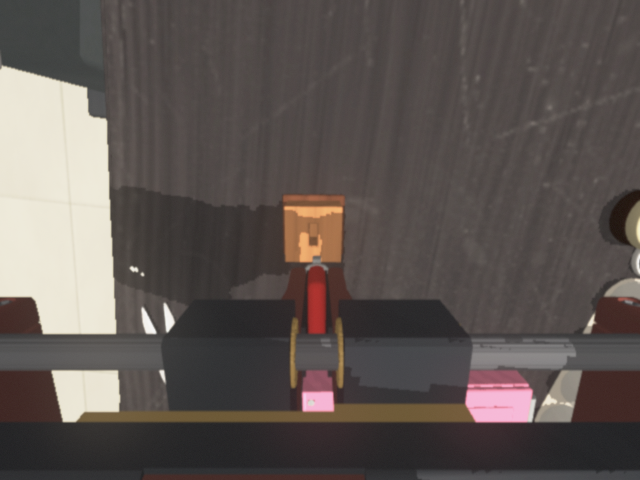

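The key is held and the stand is empty at (313,235). Moving to a viewpoint just beside the blue box.

```bash
python3 -m creep '[0,20,8,0,0, 0,57,22,0,-1, 0,100,38,0,-2, 0,145,57,2,-3, 0,185,73,5,-3, 0,212,84,10,-3, 0,222,87,10,-3, 0,222,87,10,-3, 0,222,87,10,-3]'; python3 - <<'E'
from h import *
s=wcam("w5");print(s["tcp_pos"],s["eef_rot"],s["force"],s["torque"],s["finger_gap"])
E
```

```text
time_s: 6.48
tcp_pos: [0.5062, -0.0364, 0.1338]
eef_rot: [3.141, 0.003, 1.73]
force: [-0.4, -0.1, -0.2]
finger_gap: 0.087
[ 0.5062002  -0.03644833  0.13378177] [3.14141589e+00 2.95085170e-03 1.72957288e+00] [-0.40023831 -0.07910229 -0.16411215] [-0.08512907 -0.05590709 -0.05382318] 0.08711480245969837
```

View pics/w5.png

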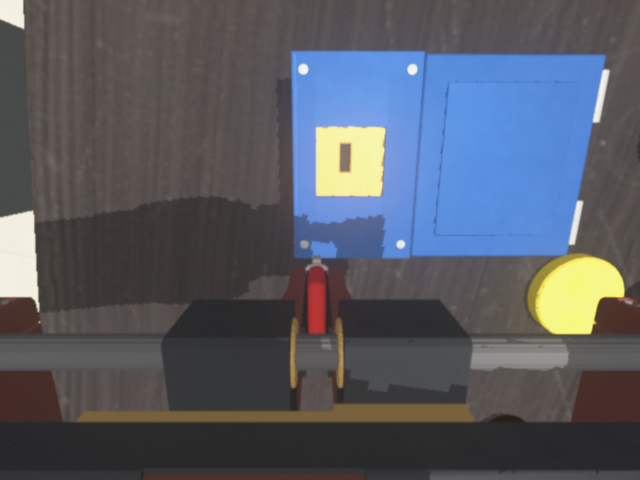

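The brass window is at (350,161) and the slot at (345,157). I'll take a second view from nearer to get slot position and height.

```bash
python3 -m creep '[0,10,0,0,0, 0,25,0,0,0, 0,30,0,0,0, 0,30,0,0,0]'; cat > slot.py <<'E'
from h import *
np.set_printoptions(precision=4,suppress=True)
def f(fn):
    im=cv2.imread(f"pics/{fn}.png");h=cv2.cvtColor(im,cv2.COLOR_BGR2HSV)
    br=cv2.inRange(h,(15,90,90),(35,255,255))
    best=[c for c in cv2.findContours(br[:,200:460],0,1)[0] if 2000<cv2.contourArea(c)<20000]
    c=min(best,key=lambda c:cv2.boundingRect(c)[1])+np.array([200,0])
    fill=np.zeros_like(br);cv2.drawContours(fill,[c],-1,255,-1)
    pr=cv2.minAreaRect(c)
    # slot: dark within, intensity-weighted
    g=im.max(2).astype(float);er=cv2.erode(fill,np.ones((9,9)))
    ref=np.median(g[er>0]);w=np.where(er>0,np.clip((ref-g)/ref-.25,0,None),0)
    m=(w>0.1).astype(np.uint8);k=max(cv2.findContours(m,0,1)[0],key=cv2.contourArea)
    mm=np.zeros_like(m);cv2.drawContours(mm,[k],-1,1,-1);w=w*cv2.dilate(mm,np.ones((3,3)))
    ys,xs=np.indices(w.shape);return pr,((w*xs).sum()/w.sum(),(w*ys).sum()/w.sum()),cv2.minAreaRect(k),cv2.boundingRect(k)
E
python3 - <<'E'
from slot import *
s=wcam("w6");print(s["tcp_pos"],s["eef_rot"],s["force"])
R=[];P=[]
for fn in("w5","w6"):
    p,c,k,b=f(fn);print(fn,p,c,k,b)
    R.append(wray(fn,c));P.append(wray(fn,p[0]))
    print("slot",plane(R[-1],.067),"win",plane(P[-1],.07))
print(tri(*R),tri(*P))
im=cv2.imread("pics/w6.png");cv2.imwrite("pics/w6c.png",cv2.resize(im[60:300,180:500],(800,600)))
E
```

```text
time_s: 7.02
tcp_pos: [0.5015, -0.006, 0.1339]
eef_rot: [3.141, 0.003, 1.731]
force: [-0.4, -0.5, -0.4]
finger_gap: 0.086
[ 0.5015 -0.006   0.1339] [3.1411 0.0029 1.7309] [-0.4226 -0.5094 -0.4329]Traceback (most recent call last):
  File "<stdin>", line 5, in <module>
  File "slot.py", line 13, in f
    m=(w>0.1).astype(np.uint8);k=max(cv2.findContours(m,0,1)[0],key=cv2.contourArea)
                                 ~~~^^^^^^^^^^^^^^^^^^^^^^^^^^^^^^^^^^^^^^^^^^^^^^^^
ValueError: max() iterable argument is empty
```

```bash
python3 - <<'E'
from slot import *
im=cv2.imread("pics/w6.png");cv2.imwrite("pics/w6c.png",cv2.resize(im[60:300,180:500],(800,600)))
h=cv2.cvtColor(cv2.imread("pics/w5.png"),cv2.COLOR_BGR2HSV)
print([h[v,345].tolist() for v in range(125,200,6)],h[300,345],h[220,350])
br=cv2.inRange(h,(15,90,90),(35,255,255));print([(cv2.boundingRect(c),cv2.contourArea(c)) for c in cv2.findContours(br,0,1)[0]])
E
```

```text
[[110, 108, 228], [30, 75, 247], [30, 75, 247], [17, 110, 214], [12, 39, 131], [12, 43, 132], [12, 42, 133], [12, 44, 132], [27, 102, 246], [29, 84, 247], [29, 85, 247], [29, 86, 247], [111, 109, 217]] [165  29  53] [113  95 145]
[((76, 404, 399, 18), 4846.5), ((335, 318, 9, 70), 353.0), ((290, 318, 9, 70), 343.5), ((527, 253, 98, 82), 5633.0), ((367, 192, 5, 4), 4.0), ((379, 185, 3, 10), 7.5), ((359, 184, 3, 11), 11.5), ((361, 182, 1, 1), 0.0), ((347, 180, 10, 16), 37.0), ((339, 179, 3, 1), 0.0), ((353, 177, 1, 1), 0.0), ((379, 169, 4, 14), 12.5), ((324, 159, 1, 1), 0.0), ((324, 157, 1, 1), 0.0), ((317, 157, 26, 39), 555.5), ((320, 156, 2, 2), 0.0), ((319, 153, 1, 1), 0.0), ((380, 152, 4, 16), 15.5), ((334, 141, 19, 34), 482.5), ((381, 138, 3, 11), 10.0), ((384, 134, 1, 2), 0.0), ((382, 128, 3, 1), 0.0), ((361, 128, 6, 1), 0.0), ((342, 128, 6, 1), 0.0), ((318, 128, 11, 2), 2.0)]
```

View pics/w6c.png

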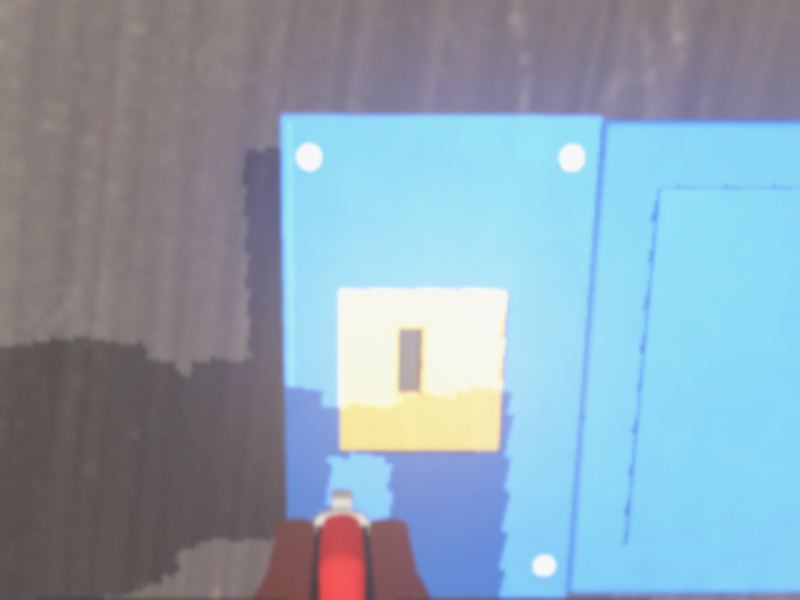

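```bash
cat > slot.py <<'E'
from h import *
np.set_printoptions(precision=4,suppress=True)
def f(fn,roi):
    im=cv2.imread(f"pics/{fn}.png");h=cv2.cvtColor(im,cv2.COLOR_BGR2HSV);x0,y0,x1,y1=roi
    nb=np.zeros(h.shape[:2],np.uint8);sub=h[y0:y1,x0:x1]
    nb[y0:y1,x0:x1]=255-cv2.inRange(sub,(85,40,0),(130,255,255))
    c=max(cv2.findContours(nb,0,1)[0],key=cv2.contourArea)
    quad=cv2.approxPolyDP(cv2.convexHull(c),5,True)[:,0]
    fill=np.zeros_like(nb);cv2.drawContours(fill,[c],-1,255,-1)
    er=cv2.erode(fill,np.ones((7,7)));g=im.max(2)
    m=((g<190)&(er>0)).astype(np.uint8)
    k=max(cv2.findContours(m,0,1)[0],key=cv2.contourArea);M=cv2.moments((lambda z:(cv2.drawContours(z,[k],-1,1,-1),z)[1])(np.zeros_like(m)),True)
    return quad,(M["m10"]/M["m00"],M["m01"]/M["m00"]),cv2.minAreaRect(k),cv2.boundingRect(k)
E
python3 - <<'E'
from slot import *
R=[];W=[]
for fn,roi in(("w5",(305,115,395,210)),("w6",(305,165,390,245))):
    q,c,k,b=f(fn,roi);print(fn,q.tolist(),c,k,b)
    R.append(wray(fn,c));print("slot",plane(R[-1],.067))
    P=np.array([plane(wray(fn,u+0.0),.07) for u in q]);print(P[:,:2].tolist() , "win",P.mean(0))
print(tri(*R))
# rivets in w6 crop
V=[plane(wray("w6",(180+.4*x,60+.4*y)),.07) for x,y in((309,157),(572,158),(544,566))];print(V)
a=V[1]-V[0];b=V[1]-V[2];print(np.degrees(np.arctan2(a[1],a[0])),np.degrees(np.arctan2(-b[0],b[1])))
E
python3 - <<'E'
from h import *
T=np.load("pics/w6.npz");M=np.linalg.inv(T["M"])
for dz in(-.027,-.019,-.011,0.019):
    X=T["tcp"]+np.array([0,0,dz]);c=M[:3,:3]@X+M[:3,3];p=T["K"]@c;print(dz,p[:2]/p[2],((p[:2]/p[2])-[180,60])/.4)
E
```

```text
w5 [[384, 127], [381, 195], [317, 196], [316, 127]] (344.5359712230216, 157.4064748201439) ((345.0, 157.5), (27.0, 10.0), 90.0) (340, 144, 11, 28)
slot [0.5144 0.0291 0.067 ]
[[0.5354306364560039, 0.051476457937495806], [0.5423339305827832, 0.009048762725181788], [0.5004752947835492, 0.0017361328309750956], [0.49299758831842966, 0.04475386888832748]] win [0.5178 0.0268 0.07  ]
w6 [[382, 176], [378, 240], [316, 240], [316, 175]] (343.4804469273743, 203.83798882681563) ((343.5, 203.5), (23.0, 7.0), 90.0) (340, 192, 8, 24)
slot [0.5143 0.0293 0.067 ]
[[0.5356804533930151, 0.0518135287746125], [0.5419121066319157, 0.00886619935651757], [0.49983720382085567, 0.0021337170556278984], [0.4928980983064957, 0.04562693467666089]] win [0.5176 0.0271 0.07  ]
(array([0.5145, 0.0291, 0.0656]), [np.float64(0.0), np.float64(0.0)])
[array([0.4801, 0.0764, 0.07  ]), array([0.5456, 0.0867, 0.07  ]), array([ 0.5627, -0.0225,  0.07  ])]
8.872116979819493 8.890569824970411
-0.027 [316.45407026 269.86727024] [341.13517564 524.66817561]
-0.019 [316.44796093 274.72753367] [341.11990233 536.81883418]
-0.011 [316.44134011 279.99471534] [341.10335028 549.98678834]
0.019 [316.41065582 304.40554712] [341.02663955 611.01386781]
```

Slot by two wrist views: (0.5144, 0.0292), height 0.0656 against 0.067 from the text. Box yaw is 8.9°, from both rivet edges. The key tip appears under the TCP to within about 0.5 mm. Moving above the slot.

```bash
python3 -m creep '[0,12,7,0,0, 0,25,14,0,0, 0,33,18,10,0.3, 0,33,18,22,0.3, 0,33,18,26,0.3, 0,33,18,26,0.3, 0,33,18,26,0.3]'; cat > st.py <<'E'
from h import *
np.set_printoptions(precision=4,suppress=True)
s=manip.get_state();t=np.array([.5144,.0292]);y=s["eef_rot"][2];d=(t-s["tcp_pos"][:2])*1000
print(s["time_s"],s["tcp_pos"],s["eef_rot"],np.degrees(y),"F",s["force"],"T",s["torque"],"gap",s["finger_gap"])
print("to slot tool x,y mm",d@[np.cos(y),np.sin(y)],d@[np.sin(y),-np.cos(y)],"tip z",s["tcp_pos"][2]-.0294)
E
python3 st.py; python3 -c "
from h import *
wcam('w7')"
```

```text
time_s: 7.95
tcp_pos: [0.5142, 0.0284, 0.1079]
eef_rot: [3.141, 0.003, 1.724]
force: [0.6, -0.1, 0.0]
finger_gap: 0.088
7.95 [0.5142 0.0284 0.1079] [3.1409 0.0032 1.7243] 98.79643017083396 F [ 0.5539 -0.1379  0.0294] T [-0.0316 -0.0588  0.054 ] gap 0.0884074994155917
to slot tool x,y mm 0.7148846744226826 0.32047439840069847 tip z 0.0784537816634918
```

View pics/w7.png

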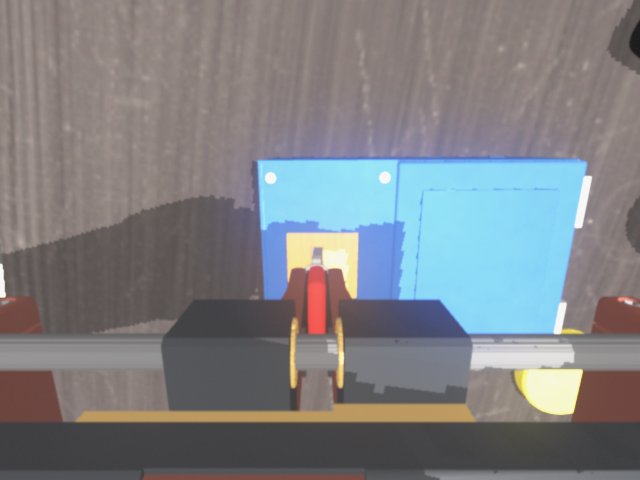

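Descending gently, with a 0.7 mm correction, to just below the plate level.

```bash
python3 -m creep '[0,0.7,0.3,3,0, 0,0.7,0.3,6,0, 0,0.7,0.3,8,0, 0,0.7,0.3,10,0, 0,0.7,0.3,11,0, 0,0.7,0.3,12,0, 0,0.7,0.3,13,0, 0,0.7,0.3,13,0]'; python3 st.py
```

```text
time_s: 9.0
tcp_pos: [0.5145, 0.0292, 0.0949]
eef_rot: [3.141, 0.003, 1.724]
force: [0.3, -0.3, -1.4]
finger_gap: 0.086
9.0 [0.5145 0.0292 0.0949] [3.1407 0.0032 1.7244] 98.7984786397005 F [ 0.3209 -0.3003 -1.369 ] T [-0.0359 -0.0972  0.0021] gap 0.08594723064840218
to slot tool x,y mm 0.025335190416931917 -0.06570537020371563 tip z 0.0655314958123887
```

Tip is 1.5 mm below the plate level with little force (noise is about ±1 N). Continuing in small steps.

```bash
python3 -m creep '[0,0,0,1,0, 0,0,0,2,0, 0,0,0,2,0]'; python3 st.py
```

```text
time_s: 9.38
tcp_pos: [0.5144, 0.0292, 0.0928]
eef_rot: [3.141, 0.003, 1.724]
force: [-0.4, 0.4, -0.8]
finger_gap: 0.087
9.375 [0.5144 0.0292 0.0928] [3.1409 0.0032 1.7244] 98.80224261599561 F [-0.3543  0.3711 -0.772 ] T [-0.0841 -0.0987 -0.0192] gap 0.08669148854279413
to slot tool x,y mm 0.008087242523455763 0.014445355815234477 tip z 0.06344259295436938
```

```bash
python3 -m creep '[0,0,0,1,0, 0,0,0,2,0, 0,0,0,3,0, 0,0,0,3,0]'; python3 st.py
```

```text
time_s: 9.88
tcp_pos: [0.5143, 0.0291, 0.0897]
eef_rot: [3.141, 0.003, 1.724]
force: [0.3, -0.2, -1.2]
finger_gap: 0.091
9.875 [0.5143 0.0291 0.0897] [3.1411 0.0032 1.7243] 98.79739481339224 F [ 0.3225 -0.172  -1.2332] T [ 0.0147 -0.0813 -0.0172] gap 0.09101645718115892
to slot tool x,y mm 0.051944714898924355 0.07093743093766755 tip z 0.060337665440613225
```

```bash
python3 -m creep '[0,0,0,1.5,0, 0,0,0,3,0, 0,0,0,4.5,0, 0,0,0,6,0, 0,0,0,6,0]'; python3 st.py
```

```text
time_s: 10.5
tcp_pos: [0.5142, 0.0291, 0.0836]
eef_rot: [3.141, 0.003, 1.724]
force: [0.5, 0.3, -0.3]
finger_gap: 0.091
10.5 [0.5142 0.0291 0.0836] [3.1414 0.0031 1.7243] 98.79763763966342 F [ 0.5349  0.3172 -0.3454] T [-0.0121 -0.0781  0.0117] gap 0.09084132129871564
to slot tool x,y mm 0.039936589603682855 0.17498483069722764 tip z 0.054198494812281436
```

```bash
python3 -m creep '[0,0,0,1,0, 0,0,0,2,0, 0,0,0,2,0]'; python3 st.py
```

```text
time_s: 10.88
tcp_pos: [0.5142, 0.0291, 0.0815]
eef_rot: [3.142, 0.003, 1.724]
force: [0.1, 0.1, -0.9]
finger_gap: 0.087
10.875 [0.5142 0.0291 0.0815] [3.1415 0.0031 1.7244] 98.79873141027554 F [ 0.1102  0.0542 -0.8662] T [-0.0917 -0.0444 -0.0076] gap 0.08728047992450763
to slot tool x,y mm 0.07205814742853701 0.23823298640281063 tip z 0.0521163275153506
```

Now 0.5 mm steps until the collar touches (3 N starts the plate sinking).

```bash
python3 -m creep '[0,0,0,0.5,0, 0,0,0,1,0, 0,0,0,1,0, 0,0,0,1,0]'; python3 st.py
```

```text
time_s: 11.38
tcp_pos: [0.5142, 0.0291, 0.0805]
eef_rot: [3.142, 0.003, 1.724]
force: [0.1, -0.3, -0.6]
finger_gap: 0.086
11.375 [0.5142 0.0291 0.0805] [3.1415 0.0031 1.7244] 98.80256802625563 F [ 0.1073 -0.2862 -0.5807] T [-0.0331 -0.0649  0.0077] gap 0.08639335497437894
to slot tool x,y mm 0.06009236886247271 0.23960577712158831 tip z 0.05109983163464728
```

```bash
python3 -m creep '[0,0,0,0.5,0, 0,0,0,1,0, 0,0,0,1,0, 0,0,0,1,0]'; python3 st.py;  python3 -c "
from h import *
wcam('w8')
cv2.imwrite('pics/s8.png',cv2.resize(manip.camera('scene')['color'][240:345,250:390,::-1],(800,600),interpolation=2))"
```

```text
time_s: 11.88
tcp_pos: [0.5143, 0.0291, 0.0796]
eef_rot: [3.141, 0.003, 1.724]
force: [-0.7, 0.7, 3.2]
finger_gap: 0.088
11.875 [0.5143 0.0291 0.0796] [3.1413 0.0032 1.7244] 98.80280729158935 F [-0.6993  0.6585  3.2055] T [ 0.0165  0.1024 -0.0549] gap 0.08789325006193639
to slot tool x,y mm 0.03964919025017771 0.14909233256667442 tip z 0.05022985360258371
```

View pics/s8.png

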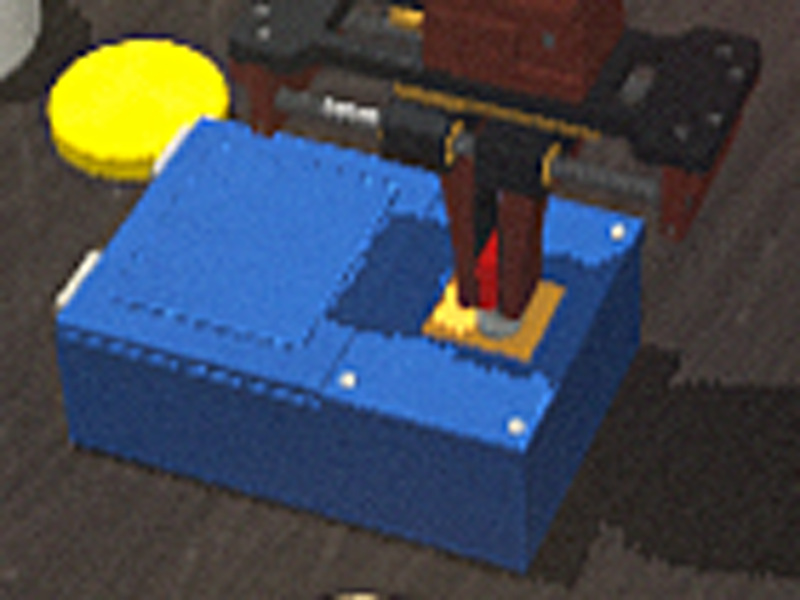

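The collar rests on the brass and a 3–4 N push-back has appeared. Turning clockwise, in two stages to watch side loads.

```bash
python3 -m creep '[0,0,0.1,0,4, 0,0,0.1,0,9, 0,0,0.1,0,14, 0,0,0.1,0,19, 0,0,0.1,0,24, 0,0,0.1,0,28, 0,0,0.1,0,30, 0,0,0.1,0,30]'; python3 st.py
```

```text
time_s: 12.98
tcp_pos: [0.5144, 0.0294, 0.0797]
eef_rot: [3.14, 0.002, 1.202]
force: [-0.2, 1.3, 3.3]
finger_gap: 0.088
12.975 [0.5144 0.0294 0.0797] [3.1397 0.0025 1.2017] 68.85113432465909 F [-0.1729  1.2924  3.2906] T [0.2101 0.1996 0.14  ] gap 0.08754591416940327
to slot tool x,y mm -0.16149740178599645 0.04759341333671035 tip z 0.05026978892068411
```

```bash
python3 -m creep '[0,-0.1,0,0,5, 0,-0.1,0,0,10, 0,-0.1,0,0,15, 0,-0.1,0,0,20, 0,-0.1,0,0,25, 0,-0.1,0,0,29, 0,-0.1,0,0,30, 0,-0.1,0,0,30]'; python3 st.py
```

```text
time_s: 13.98
tcp_pos: [0.5145, 0.0293, 0.0797]
eef_rot: [3.139, 0.001, 0.679]
force: [-0.5, 0.6, 1.7]
finger_gap: 0.089
13.975 [0.5145 0.0293 0.0797] [3.1386 0.0009 0.6795] 38.93224015416536 F [-0.5453  0.6443  1.7233] T [0.194  0.0611 0.035 ] gap 0.0891590019612775
to slot tool x,y mm -0.1884829207457938 0.03442906000607916 tip z 0.050296279751502734
```

```bash
python3 -m creep '[0,0,0,0,5, 0,0,0,0,10, 0,0,0,0,15, 0,0,0,0,20, 0,0,0,0,25, 0,0,0,0,29, 0,0,0,0,30, 0,0,0,0,30, 0,0,0,0,30]'; python3 st.py; python3 -c "
from h import *
wcam('w9')
cv2.imwrite('pics/s9.png',cv2.resize(manip.camera('scene')['color'][225:345,240:400,::-1],(800,600),interpolation=2))"
```

```text
time_s: 15.1
tcp_pos: [0.5146, 0.0294, 0.0797]
eef_rot: [3.139, -0.001, 0.157]
force: [-0.2, -0.1, 2.1]
finger_gap: 0.086
15.1 [0.5146 0.0294 0.0797] [ 3.1386 -0.0009  0.1569] 8.990861823645519 F [-0.2473 -0.0739  2.0883] T [0.1204 0.0151 0.0224] gap 0.08649310502462237
to slot tool x,y mm -0.22208204230906634 0.12421484997742481 tip z 0.05031474825627047
```

View pics/s9.png

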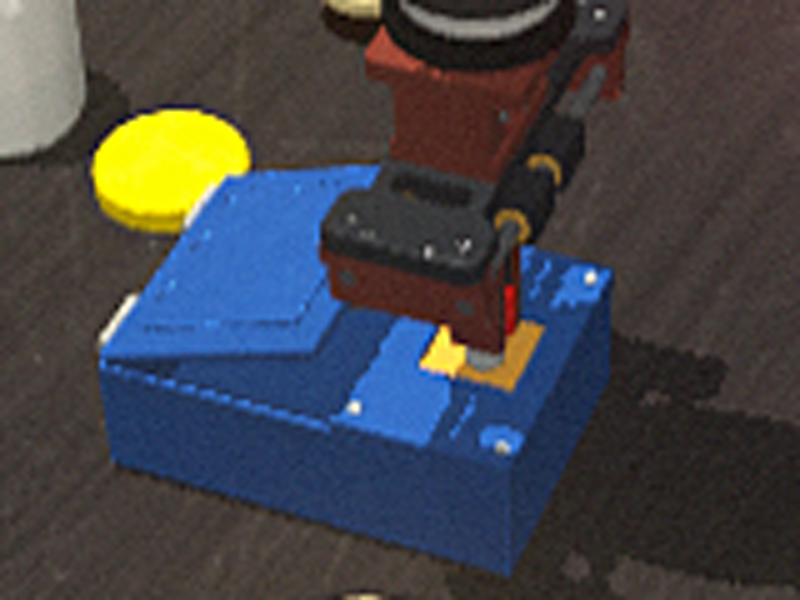

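View pics/w9.png

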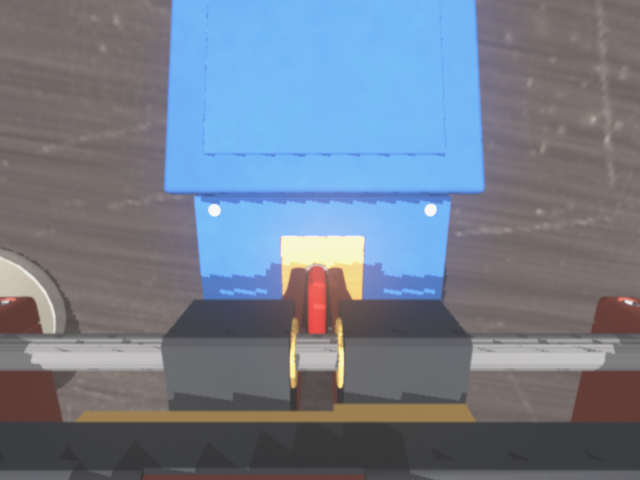

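The lid has sprung ajar and the forces are near zero. The bow at (317,300) is turned with the tool, 89.8° in all. Opening gently and lifting straight up.

```bash
python3 -m creep '[0.35,0,0,0,0, 0.35,0,0,0,0, 0.35,0,0,0,0, 0.35,0,0,0,0, 0.35,0,0,0,0, 0.35,0,0,0,0]'; python3 st.py
```

```text
time_s: 15.95
tcp_pos: [0.5146, 0.0294, 0.0797]
eef_rot: [3.139, -0.001, 0.157]
force: [-0.5, 0.4, -0.3]
finger_gap: 0.348
15.95 [0.5146 0.0294 0.0797] [ 3.1386 -0.0008  0.1565] 8.968399220028859 F [-0.4948  0.3562 -0.2587] T [ 0.0266 -0.0478  0.0016] gap 0.348350168712989
to slot tool x,y mm -0.20919773284181867 0.13387029551153953 tip z 0.05033225633563965
```

```bash
python3 -m creep '[0.35,0,0,-3,0, 0.35,0,0,-10,0, 0.35,0,0,-25,0, 0.35,0,0,-45,0, 0.35,0,0,-70,0, 0.35,0,0,-95,0, 0.35,0,0,-110,0, 0.35,0,0,-110,0, 0.35,0,0,-110,0]'; python3 st.py; python3 -c "
from h import *
wcam('w10')
cv2.imwrite('pics/s10.png',cv2.resize(manip.camera('scene')['color'][225:345,240:400,::-1],(800,600),interpolation=2))
cv2.imwrite('pics/s10f.png',manip.camera('scene')['color'][:,:,::-1])"
```

```text
time_s: 17.08
tcp_pos: [0.5139, 0.0296, 0.1891]
eef_rot: [3.139, 0.0, 0.157]
force: [0.0, 0.5, -0.6]
finger_gap: 0.35
17.075 [0.5139 0.0296 0.1891] [3.1386 0.0003 0.1566] 8.970888843134095 F [ 0.0154  0.5124 -0.5503] T [ 0.003   0.0562 -0.012 ] gap 0.3499335372208516
to slot tool x,y mm 0.4266957702697287 0.48098790420320225 tip z 0.15966672972531284
```

View pics/s10.png

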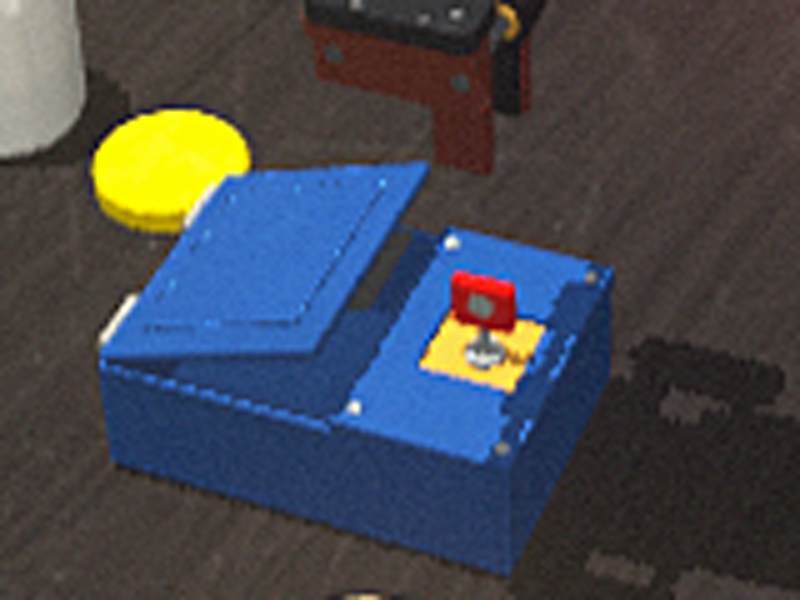

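View pics/w10.png

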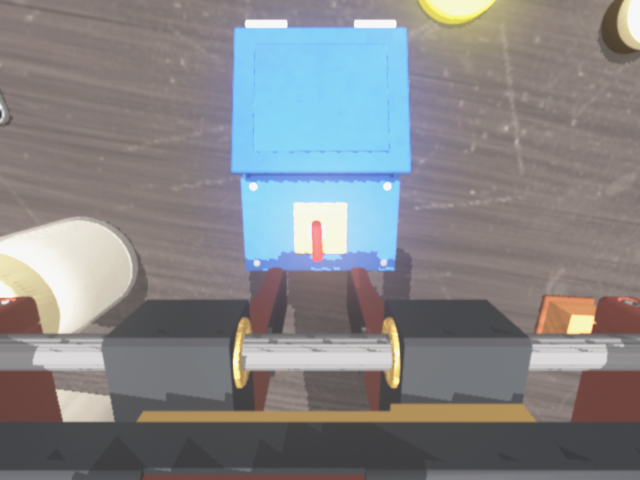

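View pics/s10f.png

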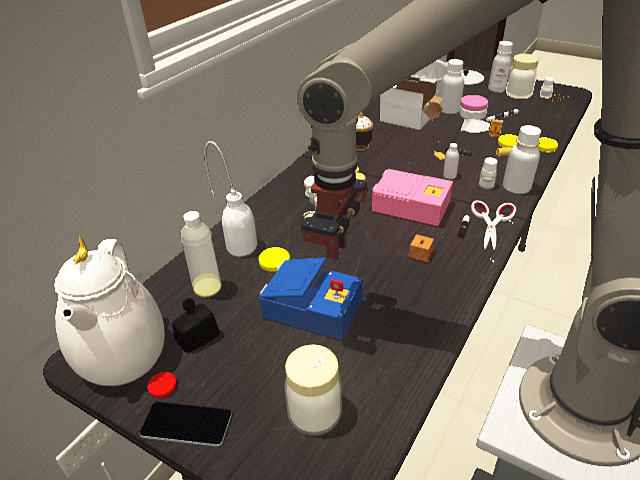

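```bash
python3 -c "
import cv2
im=cv2.imread('pics/w10.png');cv2.imwrite('pics/w10c.png',cv2.resize(im[190:280,260:380],(800,600),interpolation=2))"
```

```text
(no output)
```

View pics/w10c.png

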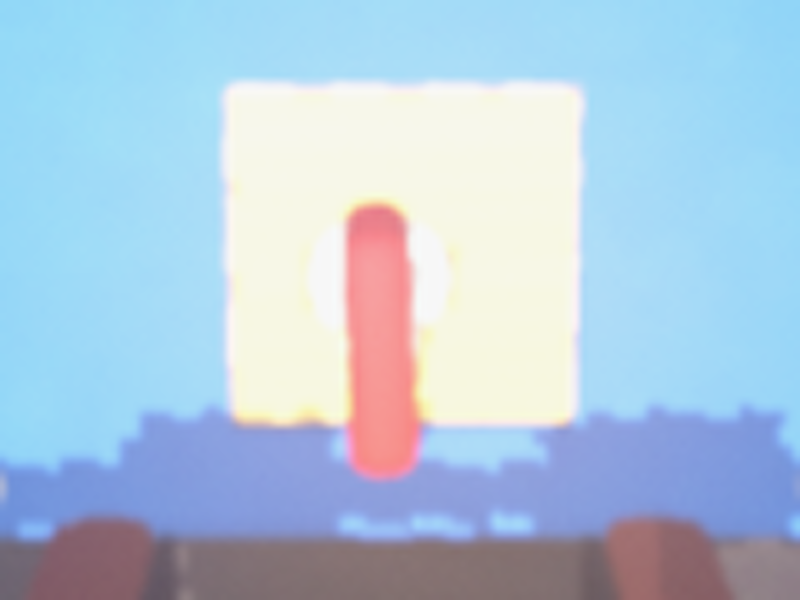

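The key stands upright with the bow centred at crop (380,340), along the box's x axis, and its collar on the brass. The lid is ajar and the jars are where they were. Handing in.

```bash
python3 -c "
from bench import manip
print(manip.finish_job())"
```

```text
the job is handed in; nothing more can be done
None
```

The blue strongbox is unlocked and its lid is ajar. The key stands in the lock, turned and released. I handed the job in at about 17 s; no verdict is reported.

- **Finding the slot:** I located it with two wrist-camera views, and the key went straight in with no sideways search needed. The readings stayed within about 1.5 N of zero on the way down. The push-back rose to 3–4 N once the collar met the brass.
- **Turning:** The key turned 89.8° clockwise with side loads of about 1.3 N or less at each check.
- **Last pictures:** The collar is on the plate, the bow lies along the box's long axis and the lid is up. The gripper is clear above, and the powder jar and black flask look unmoved.
- **Disagreements and gaps:** Two-view heights came out slightly low: bow top 78 mm against the 83 mm implied by the text, and plate face 65.6 mm against 67 mm. I could not read the cam angle directly, and I did not identify the resin jar in any picture, though the arm touched nothing on its route.

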